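# Run in an overhauled flywheel unit and park it at its pointer

## Robot

A 7-joint arm with a two-finger parallel gripper is mounted at the origin on the work surface. World frame = base frame: x ahead of the robot, y to its left, z up, the work surface at z = 0. Lengths are in m, angles in rad, forces in N, time in s.
With the tool pointing down it reaches from about 0.425 to 0.8 m from the base axis. Payload 8.3 kg.
Tool frame: the origin (TCP) lies on the centre line of the jaws, within the pads' length; the fingertips stand 14 mm ahead of it and the grasp point (between the pads) lies 5 mm behind it; z points along the fingers, y is the line along which they close (so a half turn about z gives the same grasp; the last joint's range is limited). The gripper opens to 85 mm and grips with 20 to 120 N. Pads are 22 mm wide; open, the fingers measure 114 mm over their backs; the gripper's body (76 mm by 85 mm) begins 54 mm behind the grasp point. The pads swing forward as they close: fully open they stand 13 mm farther back than shut.
Start: joints at [-1.339, 0.383, 0.016, 1.37, -0.006, 1.388, -0.046], TCP at [0.182, 0.598, 0.245] pointing down, gripper open.
Joint ranges: [-2.95, 2.95], [-0.25, 2.06], [-1.52, 1.56], [0.18, 2.33], [-1.44, 4.58], [0.02, 2.06], [-3.01, 3.01]. Speed limits (rad/s): [2.39, 2.39, 3.01, 3.01, 3.14, 3.14, 3.14].

## Interface

Orientations are given as a rotation vector (axis times angle).
In Python, from bench import manip gives the robot as it stands.
- The arm moves only by the shell command python3 -m crank 'ROWS' [OPENING] [FORCE]. ROWS is JSON, one flat list of numbers, 6 for each row, row after row: the shift along the tool's x, y, z in cm, then the turn, a rotation vector about the tool's x, y, z in degrees. A call has 1 to 12 rows; each row is the pose to reach, as a shift and turn from the pose commanded when the call began, along the tool's axes at that moment; what a row does not reach only later rows make up. A row lasts 1/12 s, in which the tool goes at most 41.7 mm and 7.16 degrees, less where a joint would pass 70% of its speed; a pose out of reach is approached as far as the arm can. A call with a gripper value outside its range is refused whole. OPENING is the opening, from -1 (shut) to 1 (fully open), set as the call begins (- or left out, the last holds). The fingers move at their own pace and stop on an object; FORCE is the grip in N (left out, the last holds). Time passes only in rows, so rows that repeat a pose let the fingers close. It gives the time, the measured TCP pose, the force, the opening and the grip force at its end, in the units of the state.
- manip.sense(): the state, without advancing time (a new reading comes with each control period).
- manip.camera(name): name is "scene" or "top" or "wrist"; returns a dict with "image" (400x640x3 uint8, blue, green, red), "mtx" (3x3 intrinsics, pixels), "dist_coeffs" ([k1, k2, p1, p2, k3] as OpenCV has them; the pictures are not rectified), "extrinsics" (4x4, takes a point from world to camera coordinates). Camera axes: x right, y up, looking along -z (the intrinsics and any distortion apply to the point x, -y, -z); pixel columns grow to the right and rows downward; lengths in m; the calibration is good to about 2 mm. A picture is of the moment at which its call begins. There is no depth.
- manip.job_done(): hands the job in; it is judged then, once.
Trained networks look in the newest picture that a camera, given by its name, has taken for a name from the list of things; names that differ only in an ending like _2 or _b are one class to them, and where a whole thing is asked for, a point or a joint stands for the part that bears it (a point fixed in the world has none). Each returns a list of dicts, best first, with "confidence" (0 to 1); they miss things now and then, are a little off and sometimes report something else, mostly with a low value. They report only what shows in the picture. A call takes as long as a camera call. They do not tell look-alikes from the thing itself.
- manip.trace(camera, thing): "region" (400x640 bool, what is visible of it) and "bbox" ([left, top, width, height] in pixels, round what is visible of it).
The state is a dict: "time": time; "joint_positions": joint angles; "qd": joint speeds; "tau": joint torques, N m; "tcp_pos": TCP position; "ee_rot": TCP orientation; "contact_force": force on the tool from outside, world axes, zero at the start; "moment": the same for the moment, N m; "gripper_width": finger opening in m; "gripper_force": force on a finger pad.
Only numpy, scipy, OpenCV 4.12 (cv2) and the standard library are available. Lean on these libraries where they do the work, as an engineer would, in place of code of your own. Each camera call takes 0.05 s, during which the arm holds its last target. There are 200 camera calls.

## Task

The overhauled flywheel unit on the green stand has to be run in before it goes back on the press. Turn it by its crank handle counter-clockwise as seen from above until the big disc itself (not just the crank, which drives it through a slipping coupling) runs at 20 turns a minute, keep the disc between 18 and 22 turns a minute for 6 seconds without a break and never let it exceed 28; then bring it to a standstill with the lug on its rim in front of the fixed pointer, let go of the handle and move clear. Do not push or brake the disc by hand, leave the drag shoe sitting in its cage, and do not disturb the grease jar and the bearing ring beside the stand.

Things in the scene. Friction and masses are not known exactly. Their poses are not given: they have to be found in the camera images.
- stand: Fixed green stand, round base plate 380 mm across, 18 mm thick; place and yaw vary. Origin on the wheel's vertical axis at bench height, z up, x axis towards the pointer post (26 mm wide, 168-184 mm out, top z = 98 mm, steel finger pointing inward to 153 mm), y axis towards the drag-shoe post (157-187 mm out). All on the stand but crank, hub and handle is below z = 115 mm.
- wheel (a joint): Angle (rad) of the heavy flywheel about the stand's axis, positive counter-clockwise from above, endless, not wrapped; at 0 and every 2 pi the lug is exactly in front of the pointer. Inertia nominally 0.071 kg m2 (0.8 to 1.3 times). Dry drag of the shoe and bearing nominally 0.10 N m (0.05 to 0.22), else almost no friction. Grey coupling housing on top: 100 mm across, to z = 113 mm.
- crank (a joint): Angle (rad) of the crank relative to the flywheel, same sense, endless; in the stand's frame the arm points at wheel + crank from x. The slip coupling between them is purely viscous: 0.10 N m per rad/s of speed difference. To keep its speed the disc needs the crank faster by drag/0.10 (nominally 1.0 rad/s); it follows with time constant 0.7 s. Crank held still: the disc stops and stays.
- handle (a point): Grip point on the axis of the crank's upright wooden handle, 173 mm above the bench, on a circle of 75 mm radius about the stand's axis. The handle is a sleeve 30 mm in diameter from z = 138 to 198 mm (pin end to 202), revolving freely on its pin: grip it firmly from above and carry it round without turning the gripper. Crank arm below it reaches z = 132 mm.
- lug (a point): Outer end of the lug of the flywheel's steel disc. The disc: 260 mm across, z = 65 to 85 mm, nominally 8.8 kg with its coupling housing; not to be pushed or braked by the fingers. The lug: a dark steel block 24 mm wide that sticks out of the rim to 152 mm from the axis, 73 mm above the bench.
- park (a point): Fixed point of the stand where the outer end of the lug must stand when parked: straight in front of the pointer, on the stand's x axis, 152 mm from the axis, 73 mm above the bench.
- shoe: Drag shoe: loose felt-faced aluminium block 40 x 50 x 26 mm, nominally 0.11 kg, resting by its weight on the disc inside a square dark steel cage with 2 mm of play, 97 mm from the axis on the stand's y axis. Origin at the centre of its underside (85 mm above the bench). Its weight and friction vary.
- jar: Bystander: grease jar, 64 mm diameter, 75 mm high, origin under its centre.
- bearing: Bystander: steel bearing ring, 72 mm across, 18 mm high, near the stand.
Not all that is in view belongs to the job. Several things have the shape of the shoe; the one meant has the colours described above.

How it is judged:
By the outcome, as a careful person would: the job done as asked, in the order asked, and still so for the second after the job is handed in, with the robot touching nothing.
It also fails if it takes over 64 s, if anything falls off the work surface, if the arm or the gripper's body presses on something with over 40 N, if the wrist force passes 120 N, or if a joint passes its speed limit or range.

## Working session

There is one attempt and no reset: what is moved stays moved. The work goes in short steps, Python scripts to look and compute and a shell command to move; the robot and the scene stay as the last step left them, time stands still between calls to the robot, and variables do not carry over. Pictures are saved under pics/ and viewed, at most 10 in all, crops included, and the job is handed in when it is done.

```bash
ls; mkdir -p pics
python3 - <<'E'
from bench import manip
import cv2,numpy as np
s=manip.sense();print(s['time'],s['tcp_pos'],s['ee_rot'],s['gripper_width'])
ims=[]
for c in("scene","top"):
    d=manip.camera(c);ims.append(d["image"])
    for t in("stand","handle","lug","shoe","jar","bearing"):
        for r in manip.trace(c,t)[:3]:print(c,t,round(r["confidence"],2),r["bbox"])
cv2.imwrite("pics/a.png",ims[0]);cv2.imwrite("pics/b.png",ims[1])
E
```

```text
pics
0.0 [0.1814167  0.59758605 0.24424817] [-0.46122532 -3.10730824  0.00311664] 0.08548960186239972
scene stand 0.74 [233.3, 193.0, 136.5, 95.0]
scene handle 0.65 [308.3, 192.8, 11.1, 26.7]
scene lug 0.64 [251.1, 189.6, 98.1, 64.1]
scene shoe 0.54 [402.1, 237.5, 21.9, 22.6]
scene shoe 0.5 [375.3, 187.4, 16.0, 14.5]
scene shoe 0.45 [322.6, 202.3, 24.0, 12.3]
scene jar 0.7 [191.6, 216.2, 26.5, 29.1]
scene bearing 0.79 [377.7, 211.8, 23.8, 18.0]
top stand 0.57 [261.6, 119.8, 172.9, 178.8]
top handle 0.59 [334.4, 163.6, 17.8, 18.9]
top lug 0.84 [290.2, 151.4, 127.1, 120.5]
top shoe 0.95 [295.1, 198.0, 23.1, 19.4]
top shoe 0.95 [207.4, 268.8, 28.4, 27.6]
top shoe 0.85 [214.8, 155.9, 20.4, 22.9]
top jar 0.64 [450.7, 225.7, 40.3, 29.3]
top bearing 0.89 [213.7, 214.9, 34.1, 34.3]
```

View pics/a.png

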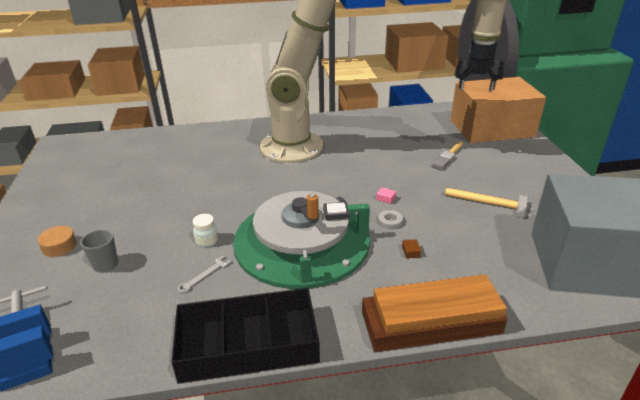

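Run:
```python
import cv2
im=cv2.imread("pics/b.png");cv2.imwrite("pics/b2.png",cv2.resize(im[100:320,200:500],None,fx=2.6,fy=2.6,interpolation=cv2.INTER_CUBIC))
```

```text
(no output)
```

View pics/b2.png

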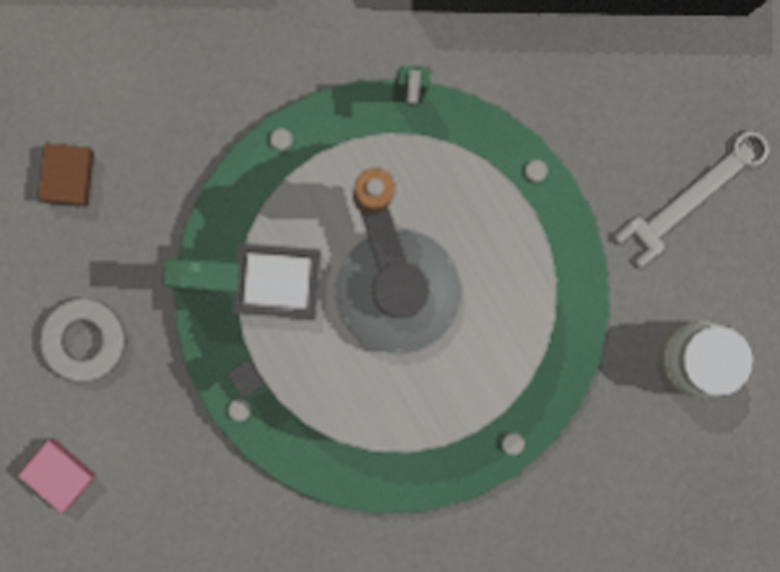

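The top picture shows the wheel at about (354,211), the pointer at (359,133), the white shoe in its cage at (307,208), the lug at (294,245) and the handle at (344,172). The brown and pink blocks are look-alikes of the shoe.

```bash
cat > h.py <<'E'
from bench import manip
import numpy as np, cv2
from scipy.spatial.transform import Rotation as R
from scipy.optimize import least_squares
F=np.diag([1.,-1,-1])
def ray(d,px,z):
    u=cv2.undistortPoints(np.array(px,float).reshape(-1,1,2),np.array(d["mtx"]),np.array(d["dist_coeffs"])).reshape(-1,2)
    E=np.array(d["extrinsics"]);c=-E[:3,:3].T@E[:3,3]
    v=np.c_[u,np.ones(len(u))]@F@E[:3,:3]
    return (c+v*((z-c[2])/v[:,2])[:,None])[:,:2]
def proj(d,P):
    E=np.array(d["extrinsics"]);p=(np.atleast_2d(P)@E[:3,:3].T+E[:3,3])@F
    return cv2.projectPoints(p,np.zeros(3),np.zeros(3),np.array(d["mtx"]),np.array(d["dist_coeffs"]))[0].reshape(-1,2)
def circ(p):
    A=np.c_[2*p,np.ones(len(p))];s=np.linalg.lstsq(A,(p**2).sum(1),rcond=None)[0]
    return s[:2],np.sqrt(s[2]+s[:2]@s[:2])
E
python3 - <<'E'
from h import *
d=manip.camera("top");im=d["image"]
z2=lambda a:np.array(a,float)/2.6+[200,100]-0.3
# base outline by green
hsv=cv2.cvtColor(im,cv2.COLOR_BGR2HSV)
m=((hsv[...,0]>60)&(hsv[...,0]<90)&(hsv[...,1]>80)).astype(np.uint8)
m[:,:262]=0
c=max(cv2.findContours(m,0,1)[0],key=cv2.contourArea)[:,0]
def rob(p,r0):
    s=least_squares(lambda q:np.hypot(*(p-q[:2]).T)-r0,p.mean(0),loss="soft_l1",f_scale=.0015);return s.x,np.median(abs(s.fun))
print("base",rob(ray(d,c,.018),.19),len(c))
print("disc",circ(ray(d,z2([[240,290],[557,290],[398,133],[398,452],[286,180],[510,405],[510,180]]),.085)))
for n,p,z in(("hub",[400,289],.13),("ptrtip",[413,100],.085),("post",[413,84],.098),("shoe",[277,281],.111),("handle",[375,187],.2),("lug",[240,381],.08)):print(n,ray(d,z2(p),z))
r=manip.trace("top","lug")[0]["region"];cc=max(cv2.findContours(r.astype(np.uint8),0,1)[0],key=cv2.contourArea)[:,0]
print("disc2",rob(ray(d,cc,.085),.13))
r=manip.trace("top","handle")[0]["region"];print("h",ray(d,[np.argwhere(r).mean(0)[::-1]],.195))
print(R.from_rotvec(manip.sense()["ee_rot"]).as_matrix().round(3))
w=manip.camera("wrist");print(np.array(w["extrinsics"]).round(3))
E
```

```text
base (array([ 0.55490033, -0.0278437 ]), np.float64(0.02500474187179917)) 1136
disc (array([ 0.55090928, -0.03540165]), np.float64(0.1288797829813705))
hub [[ 0.55125751 -0.03361658]]
ptrtip [[ 0.70761003 -0.04565022]]
post [[ 0.71808036 -0.04449399]]
shoe [[0.55686782 0.06230298]]
handle [[ 0.62181275 -0.01004661]]
lug [[0.47641976 0.09211844]]
disc2 (array([ 0.55084909, -0.03479874]), np.float64(0.002701087074134037))
h [[ 0.61850085 -0.00788663]]
[[-0.957  0.291 -0.   ]
 [ 0.291  0.957  0.   ]
 [ 0.     0.    -1.   ]]
[[ 0.29   0.957  0.    -0.625]
 [-0.914  0.278 -0.295  0.037]
 [-0.282  0.085  0.956 -0.379]
 [ 0.     0.     0.     1.   ]]
```

```bash
python3 -m crank '[-59.5,-45.3,0,0,0,-17,-59.5,-45.3,0,0,0,-17,-59.5,-45.3,0,0,0,-17,-59.5,-45.3,0,0,0,-17,-59.5,-45.3,0,0,0,-17,-59.5,-45.3,0,0,0,-17,-59.5,-45.3,0,0,0,-17,-59.5,-45.3,0,0,0,-17,-59.5,-45.3,0,0,0,-17,-59.5,-45.3,0,0,0,-17,-59.5,-45.3,0,0,0,-17,-59.5,-45.3,0,0,0,-17]' 1 60
python3 - <<'E'
from h import *
s=manip.sense();print(R.from_rotvec(s["ee_rot"]).as_matrix().round(3),np.array(s["joint_positions"]).round(2),s["time"])
E
```

```text
time: 1.9
tcp_pos: [0.4751, 0.1908, 0.2457]
ee_rot: [-0.003, 3.141, 0.001]
contact_force: [0.6, 0.2, -0.8]
gripper_width: 0.0853
gripper_force: 0.0
[[-1.    -0.002  0.001]
 [-0.002  1.     0.001]
 [-0.001  0.001 -1.   ]] [-0.72  0.14  0.31  1.69 -0.04  1.32  1.17] 1.9
```

```bash
python3 -m crank '[-14.4,-20,0,0,0,0,-14.4,-20,0,0,0,0,-14.4,-20,0,0,0,0,-14.4,-20,0,0,0,0,-14.4,-20,0,0,0,0,-14.4,-20,0,0,0,0,-14.4,-20,0,0,0,0,-14.4,-20,0,0,0,0]'
python3 - <<'E'
from h import *
d=manip.camera("wrist");cv2.imwrite("pics/w1.png",d["image"])
s=manip.sense();print(s["tcp_pos"],np.array(s["joint_positions"]).round(2))
for n in("handle","lug"):
  for r in manip.trace("wrist",n):print(n,r["confidence"],r["bbox"])
E
```

```text
time: 2.57
tcp_pos: [0.6191, -0.0105, 0.2447]
ee_rot: [-0.005, -3.141, 0.003]
contact_force: [0.0, 1.4, 0.0]
gripper_width: 0.0854
gripper_force: 0.0
[ 0.61869958 -0.00788045  0.24483136] [-0.37  0.39  0.46  1.41 -0.17  1.39  1.66]
handle 0.94 [295.8, 189.7, 50.7, 67.3]
lug 0.71 [147.5, 0.9, 305.9, 257.4]
```

View pics/w1.png

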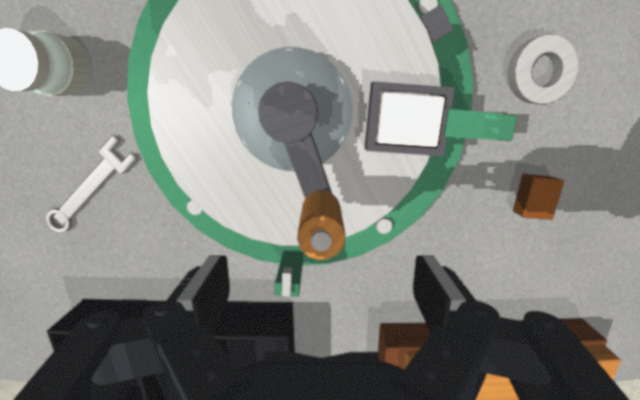

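The wrist picture shows the handle's pin end at (321,241), the coupling housing centred near (291,108), the disc's lower edge at (293,237) and the pointer tip at (287,272). The fingers are clear on both sides.

Run:
```python
from h import *
d=manip.camera("wrist");g=cv2.cvtColor(d["image"],cv2.COLOR_BGR2HSV)
print("handle pin",ray(d,[[321,241]],.202))
print("ptr tip/back",ray(d,[[287,273],[287,294]],.09), "shoe",ray(d,[[412,120]],.111))
# disc: low saturation vs green edge; sample radially
c0=np.array([.551,-.034])
def edge(z,r0,chan,d,angs):
    im=cv2.GaussianBlur(d["image"],(0,0),1).astype(float)
    ch=im[...,2]-im[...,1] if chan=="rg" else im[...,2]-im[...,0]
    out=[]
    for a in angs:
        rr=np.linspace(r0-.012,r0+.012,97);P=np.c_[c0[0]+rr*np.cos(a),c0[1]+rr*np.sin(a),rr*0+z]
        q=proj(d,P).astype(np.float32)
        if q.min()<2 or q[:,0].max()>637 or q[:,1].max()>397:continue
        v=cv2.remap(ch.astype(np.float32),q[:,0],q[:,1],1).ravel()
        k=abs(np.gradient(v));i=k[2:-2].argmax()+2
        if k[i]>1.0:out.append(P[i,:2])
    return np.array(out)
t=manip.camera("top")
for n,D in(("wrist",d),("top",t)):
  for z,r,ch in((.085,.13,"rg"),(.113,.05,"rb"),(.018,.19,"rg")):
    p=edge(z,r,ch,D,np.linspace(0,2*np.pi,120,endpoint=False))
    if len(p)>5:
        s=least_squares(lambda q:np.hypot(*(p-q[:2]).T)-r,c0,loss="soft_l1",f_scale=.0007);print(n,z,len(p),s.x.round(4),np.median(abs(s.fun)).round(4))
```

```text
handle pin [[ 0.62071128 -0.00545762]]
ptr tip/back [[ 0.707497   -0.03912556]
 [ 0.73209841 -0.03987165]] shoe [[0.55594995 0.06790046]]
wrist 0.085 81 [ 0.5505 -0.0341] 0.0006
wrist 0.113 95 [ 0.552 -0.032] 0.0016
wrist 0.018 78 [ 0.5473 -0.0343] 0.0013
top 0.085 34 [ 0.5512 -0.0338] 0.0006
top 0.018 58 [ 0.5517 -0.033 ] 0.0016
```

```bash
python3 -m crank '[-0.25,0.1,4,0,0,0,-0.25,0.1,7.5,0,0,0,-0.25,0.1,7.5,0,0,0,-0.25,0.1,7.5,0,0,0]' 1 60; python3 -m crank '[0,0,0,0,0,0,0,0,0,0,0,0,0,0,0,0,0,0,0,0,0,0,0,0,0,0,0,0,0,0,0,0,0,0,0,0,0,0,0,0,0,0,0,0,0,0,0,0]' -1 70
```

```text
time: 3.15
tcp_pos: [0.6196, -0.0047, 0.1693]
ee_rot: [0.006, -3.137, -0.0]
contact_force: [-0.6, -0.4, 0.1]
gripper_width: 0.0852
gripper_force: 0.0
time: 3.82
tcp_pos: [0.6218, -0.0064, 0.1719]
ee_rot: [-0.003, 3.139, 0.0]
contact_force: [-1.2, -1.0, 5.3]
gripper_width: 0.0285
gripper_force: 68.5
```

```bash
cat > plan.py <<'E'
# plan.py OFFSTART? : plan.py d1 d2 ... deg per row -> rows; state kept in st.json
import json,sys,os,numpy as np
r=7.5
st=json.load(open("st.json")) if os.path.exists("st.json") else dict(a=20.0,p=[7.05,2.57],log=[])
p0=np.array(st["p"]);out=[];a=st["a"]
for d in map(float,sys.argv[1:]):
    a+=d;q=r*np.array([np.cos(np.radians(a)),np.sin(np.radians(a))]);dd=(q-p0).round(1)
    out+=[f"{-dd[0]+0:g},{dd[1]+0:g},0,0,0,0"];st["log"].append(a)
st["a"]=a;st["p"]=(p0+dd).tolist()
json.dump(st,open("st.json","w"));print("["+",".join(out)+"]",a)
E
cat > look.py <<'E'
import sys
from h import *
C=np.array([.551,-.0338])
def scan(cam,save=None):
    t=manip.sense()["time"];d=manip.camera(cam);im=cv2.GaussianBlur(d["image"],(0,0),.8).astype(np.float32)
    if save:cv2.imwrite(save,d["image"])
    A=np.arange(0,400,.5);acc=[]
    for r in(.136,.140,.144,.148):
        a=np.radians(A);q=proj(d,np.c_[C[0]+r*np.cos(a),C[1]+r*np.sin(a),a*0+.083]).astype(np.float32)
        v=cv2.remap(im,q[:,0],q[:,1],1,borderValue=(0,255,0)).reshape(-1,3)
        acc.append((v[:,1]<1.2*v[:,2])&(v.max(1)<130)&((q>2)&(q<[637,397])).all(1))
    m=np.sum(acc,0)>=3
    res=[];i=0
    while i<len(A):
        if m[i]:
            j=i
            while j<len(A) and m[j]:j+=1
            if j-i>6 and A[i]<360:res.append(((A[i]+A[j-1])/2,(j-i)/2))
            i=j
        i+=1
    print(cam,round(t,3),"centre,width deg:",res)
if __name__=="__main__":
    for c in sys.argv[1:]:scan(c)
E
python3 look.py top wrist; python3 plan.py 2 4 6 8 10 12 13 14 15 15 15 15
```

```text
top 3.817 centre,width deg: [(np.float64(131.75), 31.0), (np.float64(336.75), 7.0)]
wrist 3.867 centre,width deg: [(np.float64(19.0), 27.5), (np.float64(258.25), 8.0), (np.float64(353.25), 14.0)]
[0.1,0.2,0,0,0,0,0.3,0.7,0,0,0,0,0.7,1.4,0,0,0,0,1.3,2.3,0,0,0,0,2.2,3.2,0,0,0,0,3.5,4.1,0,0,0,0,5.1,4.7,0,0,0,0,6.9,4.9,0,0,0,0,8.9,4.7,0,0,0,0,10.7,4,0,0,0,0,12.3,2.8,0,0,0,0,13.5,1.3,0,0,0,0] 149.0
```

```bash
cat >> h.py <<'E'
C=np.array([.551,-.0338])
def unwrap(d,z=.081,r=np.linspace(.120,.165,45),A=np.arange(0,360,.5)):
    a,rr=np.meshgrid(np.radians(A),r)
    q=proj(d,np.c_[(C[0]+rr*np.cos(a)).ravel(),(C[1]+rr*np.sin(a)).ravel(),np.full(a.size,z)]).astype(np.float32).reshape(*a.shape,2)
    return cv2.remap(d["image"],q[...,0],q[...,1],1)
E
python3 - <<'E'
from h import *
o=[]
for c in("top","wrist"):
    d=manip.camera(c);o+=[cv2.resize(unwrap(d),None,fx=1,fy=2),d["image"]]
W=np.zeros((90+90+310,740,3),np.uint8);W[:90,:720]=o[0];W[90:180,:720]=o[2]
W[180:,:365]=cv2.resize(o[1][100:320,220:480],(365,310));W[180:,370:]=cv2.resize(o[3],(370,310))
cv2.imwrite("pics/u.png",W)
E
```

```text
(no output)
```

View pics/u.png

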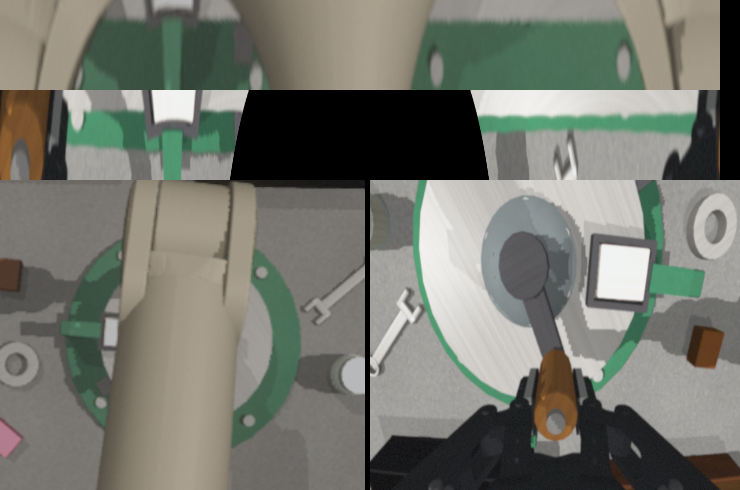

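The strips show the lug at about 121° in the top view. The arm hides roughly 125–212° and 310–40° there, so I'll use the top, scene and wrist cameras together.

```bash
cat > look.py <<'E'
import sys,time
from h import *
def scan(cam,tag=""):
    t=manip.sense()["time"];d=manip.camera(cam)
    R_=np.arange(.134,.152,.002);A=np.arange(0,400,.5)
    z=.081
    S=cv2.GaussianBlur(unwrap(d,z,R_,A),(0,0),.7).astype(float)
    cv2.imwrite(f"pics/{cam}_{t:.2f}.png",d["image"])
    mx=S.max(2);mn=S.min(2)
    m=((mx<105)&(mx>35)&(mx-mn<20)).mean(0)>=.6
    res=[];i=0
    while i<len(A):
        if m[i]:
            j=i
            while j<len(A) and m[j]:j+=1
            if 5<(j-i)/2<20 and A[i]<360 and i>0:res.append((float((A[i]+A[j-1])/2),(j-i)/2))
            i=j
        i+=1
    print(cam,round(t,3),res)
    return S
if __name__=="__main__":
    for c in sys.argv[1:]:
        S=scan(c)
        if c=="top" and manip.sense()["time"]<5:print(S[4,232:256:3].round())
E
python3 look.py top scene
```

```text
top 4.017 [(99.75, 17.0)]
[[65. 78. 61.]
 [75. 78. 77.]
 [78. 78. 80.]
 [77. 78. 80.]
 [78. 79. 82.]
 [78. 80. 82.]
 [76. 79. 81.]
 [70. 78. 77.]]
scene 4.067 []
```

```bash
sed -i 's/^    m=.*/    m=((mx<105)\&(mx>35)\&(S[...,1]-S[...,2]<5)\&(S[...,2]-S[...,0]<9)).mean(0)>=.6/' look.py; python3 look.py top scene wrist
```

```text
top 4.117 [(121.5, 8.5)]
[[64. 78. 61.]
 [76. 78. 78.]
 [79. 79. 81.]
 [77. 78. 80.]
 [78. 79. 81.]
 [78. 80. 82.]
 [76. 79. 81.]
 [70. 79. 77.]]
scene 4.167 [(118.0, 5.5)]
wrist 4.217 []
```

```bash
python3 -m crank '[0.1,0.2,0,0,0,0,0.3,0.7,0,0,0,0,0.7,1.4,0,0,0,0,1.3,2.3,0,0,0,0,2.2,3.2,0,0,0,0,3.5,4.1,0,0,0,0,5.1,4.7,0,0,0,0,6.9,4.9,0,0,0,0,8.9,4.7,0,0,0,0,10.7,4,0,0,0,0,12.3,2.8,0,0,0,0,13.5,1.3,0,0,0,0]'; python3 plan.py 15 15 15 15 15 15 15 15 15 15 15 15;python3 plan.py 15 15 15 15 15 15 15 15 15 15 15 15
```

```text
time: 5.27
tcp_pos: [0.488, 0.005, 0.1719]
ee_rot: [-0.002, 3.134, -0.002]
contact_force: [17.6, -6.8, -5.3]
gripper_width: 0.0286
gripper_force: 69.6
[0.8,-1.8,0,0,0,0,1,-3.7,0,0,0,0,0.8,-5.7,0,0,0,0,0.1,-7.5,0,0,0,0,-1.1,-9.1,0,0,0,0,-2.6,-10.3,0,0,0,0,-4.4,-11.1,0,0,0,0,-6.3,-11.4,0,0,0,0,-8.3,-11.1,0,0,0,0,-10.1,-10.4,0,0,0,0,-11.7,-9.3,0,0,0,0,-12.9,-7.7,0,0,0,0] 329.0
[-0.8,1.8,0,0,0,0,-1,3.7,0,0,0,0,-0.8,5.6,0,0,0,0,-0.1,7.5,0,0,0,0,1.1,9,0,0,0,0,2.6,10.3,0,0,0,0,4.4,11,0,0,0,0,6.3,11.3,0,0,0,0,8.3,11.1,0,0,0,0,10.1,10.4,0,0,0,0,11.7,9.2,0,0,0,0,12.9,7.7,0,0,0,0] 509.0
```

```bash
python3 -m crank '[0.8,-1.8,0,0,0,0,1,-3.7,0,0,0,0,0.8,-5.7,0,0,0,0,0.1,-7.5,0,0,0,0,-1.1,-9.1,0,0,0,0,-2.6,-10.3,0,0,0,0,-4.4,-11.1,0,0,0,0,-6.3,-11.4,0,0,0,0,-8.3,-11.1,0,0,0,0,-10.1,-10.4,0,0,0,0,-11.7,-9.3,0,0,0,0,-12.9,-7.7,0,0,0,0]'; python3 -m crank '[-0.8,1.8,0,0,0,0,-1,3.7,0,0,0,0,-0.8,5.6,0,0,0,0,-0.1,7.5,0,0,0,0,1.1,9,0,0,0,0,2.6,10.3,0,0,0,0,4.4,11,0,0,0,0,6.3,11.3,0,0,0,0,8.3,11.1,0,0,0,0,10.1,10.4,0,0,0,0,11.7,9.2,0,0,0,0,12.9,7.7,0,0,0,0]'; python3 look.py top scene wrist;python3 plan.py 15 15 15 15 15 15 15 15 15 15 15 15
```

```text
time: 6.27
tcp_pos: [0.617, -0.0726, 0.1719]
ee_rot: [0.002, 3.139, -0.004]
contact_force: [-2.2, -3.3, 8.5]
gripper_width: 0.0285
gripper_force: 71.0
time: 7.27
tcp_pos: [0.4879, 0.0049, 0.1719]
ee_rot: [-0.002, 3.135, -0.002]
contact_force: [17.9, -7.5, -4.2]
gripper_width: 0.0286
gripper_force: 70.3
top 7.267 [(267.25, 8.0)]
scene 7.317 [(275.5, 12.5)]
wrist 7.367 [(309.75, 16.0)]
[0.8,-1.8,0,0,0,0,1,-3.7,0,0,0,0,0.8,-5.7,0,0,0,0,0.1,-7.5,0,0,0,0,-1.1,-9.1,0,0,0,0,-2.6,-10.3,0,0,0,0,-4.4,-11.1,0,0,0,0,-6.3,-11.4,0,0,0,0,-8.3,-11.1,0,0,0,0,-10.1,-10.4,0,0,0,0,-11.7,-9.3,0,0,0,0,-12.9,-7.7,0,0,0,0] 689.0
```

```bash
python3 - <<'E'
import json
s=json.load(open("st.json"));s["a"]=509.0;s["log"]=s["log"][:-12]
# commanded pos before the discarded plan
s["p"]=[-6.43,3.87];json.dump(s,open("st.json","w"))
E
python3 plan.py 15 17 18 18 18 18 18 18 18 18 18 18;python3 plan.py 18 18 18 18 18 18 18 18 18 18 18 18
```

```text
[0.8,-1.8,0,0,0,0,1.1,-4,0,0,0,0,0.7,-6.3,0,0,0,0,-0.4,-8.4,0,0,0,0,-2.1,-10,0,0,0,0,-4.2,-11,0,0,0,0,-6.6,-11.4,0,0,0,0,-8.9,-11,0,0,0,0,-10.9,-9.9,0,0,0,0,-12.6,-8.2,0,0,0,0,-13.6,-6.1,0,0,0,0,-13.9,-3.7,0,0,0,0] 721.0
[0.4,2.3,0,0,0,0,1.5,4.3,0,0,0,0,3.2,6,0,0,0,0,5.3,7,0,0,0,0,7.6,7.3,0,0,0,0,9.9,6.9,0,0,0,0,12,5.8,0,0,0,0,13.6,4.1,0,0,0,0,14.6,2,0,0,0,0,15,-0.3,0,0,0,0,14.6,-2.6,0,0,0,0,13.5,-4.7,0,0,0,0] 937.0
```

```bash
python3 -m crank '[0.8,-1.8,0,0,0,0,1.1,-4,0,0,0,0,0.7,-6.3,0,0,0,0,-0.4,-8.4,0,0,0,0,-2.1,-10,0,0,0,0,-4.2,-11,0,0,0,0,-6.6,-11.4,0,0,0,0,-8.9,-11,0,0,0,0,-10.9,-9.9,0,0,0,0,-12.6,-8.2,0,0,0,0,-13.6,-6.1,0,0,0,0,-13.9,-3.7,0,0,0,0]'; python3 -m crank '[0.4,2.3,0,0,0,0,1.5,4.3,0,0,0,0,3.2,6,0,0,0,0,5.3,7,0,0,0,0,7.6,7.3,0,0,0,0,9.9,6.9,0,0,0,0,12,5.8,0,0,0,0,13.6,4.1,0,0,0,0,14.6,2,0,0,0,0,15,-0.3,0,0,0,0,14.6,-2.6,0,0,0,0,13.5,-4.7,0,0,0,0]'; python3 look.py top scene
cat > sim.py <<'E'
import numpy as np
from scipy.optimize import least_squares
# segs: list of (duration, crank speed rad/s)
def sim(segs,I,D,w0=0.,th0=0.,dt=.001,b=.1):
    w=w0;th=th0;out=[]
    for T,c in segs:
        for _ in range(round(T/dt)):
            tq=b*(c-w)
            if abs(w)<1e-3 and abs(tq)<D:w=0
            else:
                w2=w+(tq-D*np.sign(w if abs(w)>1e-3 else tq))/I*dt
                w=0. if w*w2<0 else w2
            th+=w*dt
        out.append((th,w))
    return out
def rows(*d):return[(1/12,np.radians(x)*12) for x in d]
E
```

```text
time: 8.42
tcp_pos: [0.6274, -0.0316, 0.1718]
ee_rot: [0.001, 3.138, -0.004]
contact_force: [-6.2, -3.5, 10.2]
gripper_width: 0.0286
gripper_force: 71.6
time: 9.42
tcp_pos: [0.4905, -0.0777, 0.1718]
ee_rot: [-0.004, 3.138, 0.004]
contact_force: [5.8, 6.4, 4.8]
gripper_width: 0.0286
gripper_force: 72.2
top 9.417 [(75.5, 8.5)]
scene 9.467 [(75.0, 13.5)]
```

```bash
cat > fit.py <<'E'
from sim import *
S=[rows(2,4,6,8,10,12,13,14,*[15]*28),[(.15,0)]+rows(15,17,*[18]*22)]
D_=[145.75,314.0]
def th(p,extra=[]):
    out=[];w=0;t=0
    for s in S+extra:
        t,w=sim(s,p[0],p[1],w,t)[-1];out.append((np.degrees(t),w))
    return out
if __name__=="__main__":
    f=least_squares(lambda p:[a[0]-b for a,b in zip(th(p),D_)],[.075,.17],diff_step=.01,x_scale=[.07,.1])
    print(f.x,f.fun,th(f.x))
    for I in(.06,.071,.09):
        g=least_squares(lambda q:[a[0]-b for a,b in zip(th([I,q[0]]),D_)],[.17],diff_step=.01);print(I,g.x,g.fun,th([I,g.x[0]])[-1])
E
python3 fit.py
```

```text
[0.03262392 0.19830349] [-1.97811871  1.07297404] [(np.float64(143.77188128718686), np.float64(1.1579736559664198)), (np.float64(315.0729740404423), np.float64(1.782353556367643))]
0.06 [0.18663949] [-5.73307699  2.81811764] (np.float64(316.8181176415901), np.float64(1.8505826790709594))
0.071 [0.18183562] [-7.51216449  3.60706887] (np.float64(317.607068870438), np.float64(1.8691380832697695))
0.09 [0.173437] [-10.60541077   4.90128202] (np.float64(318.9012820182653), np.float64(1.897214928511671))
```

```bash
python3 plan.py 17 19 19 19 19 19 19 19 19 19 19 19;python3 plan.py 19 19 19 19 19 19 19 19 19 19
```

```text
[-1.6,-1.5,0,0,0,0,-3.8,-2.6,0,0,0,0,-6.3,-3,0,0,0,0,-8.7,-2.5,0,0,0,0,-10.9,-1.2,0,0,0,0,-12.5,0.7,0,0,0,0,-13.4,3,0,0,0,0,-13.5,5.4,0,0,0,0,-12.8,7.8,0,0,0,0,-11.3,9.8,0,0,0,0,-9.3,11.3,0,0,0,0,-6.9,12,0,0,0,0] 1163.0
[2.4,-0.1,0,0,0,0,4.7,-1,0,0,0,0,6.6,-2.6,0,0,0,0,7.9,-4.8,0,0,0,0,8.4,-7.2,0,0,0,0,8,-9.7,0,0,0,0,6.9,-11.9,0,0,0,0,5.2,-13.6,0,0,0,0,2.9,-14.7,0,0,0,0,0.5,-15,0,0,0,0] 1353.0
```

```bash
python3 -m crank '[-1.6,-1.5,0,0,0,0,-3.8,-2.6,0,0,0,0,-6.3,-3,0,0,0,0,-8.7,-2.5,0,0,0,0,-10.9,-1.2,0,0,0,0,-12.5,0.7,0,0,0,0,-13.4,3,0,0,0,0,-13.5,5.4,0,0,0,0,-12.8,7.8,0,0,0,0,-11.3,9.8,0,0,0,0,-9.3,11.3,0,0,0,0,-6.9,12,0,0,0,0]'; python3 -m crank '[2.4,-0.1,0,0,0,0,4.7,-1,0,0,0,0,6.6,-2.6,0,0,0,0,7.9,-4.8,0,0,0,0,8.4,-7.2,0,0,0,0,8,-9.7,0,0,0,0,6.9,-11.9,0,0,0,0,5.2,-13.6,0,0,0,0,2.9,-14.7,0,0,0,0,0.5,-15,0,0,0,0]'; python3 look.py top
```

```text
time: 10.52
tcp_pos: [0.5597, 0.0406, 0.1717]
ee_rot: [-0.001, 3.139, -0.007]
contact_force: [1.2, -19.4, 12.8]
gripper_width: 0.0286
gripper_force: 73.8
time: 11.35
tcp_pos: [0.5549, -0.1098, 0.1718]
ee_rot: [0.002, 3.14, 0.0]
contact_force: [-3.3, 6.0, 13.9]
gripper_width: 0.0283
gripper_force: 74.2
top 11.35 []
```

Run:
```python
import cv2
im=cv2.imread("pics/top_11.35.png");cv2.imwrite("pics/c.png",cv2.resize(im[105:315,230:460],None,fx=2.5,fy=2.5))
```

```text
(no output)
```

View pics/c.png

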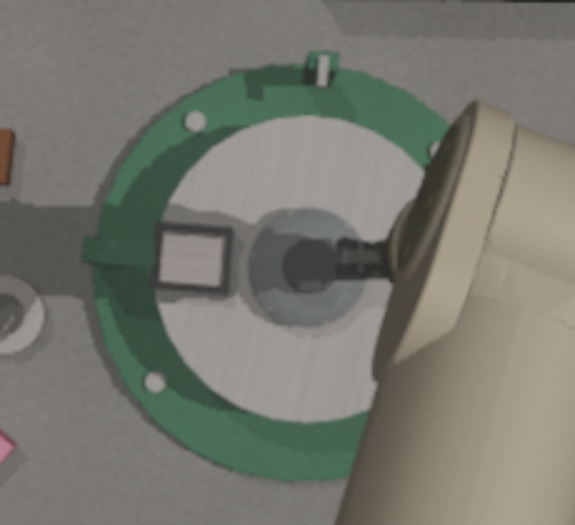

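The arm hides the lug here (it is to the right of centre, under the wrist). I'll run on one second and look again.

```bash
python3 plan.py 17 19 19 19 19 19 19 19 19 19 19 19
```

```text
[-2.2,0.5,0,0,0,0,-4.3,1.7,0,0,0,0,-6,3.6,0,0,0,0,-6.9,5.8,0,0,0,0,-7.1,8.3,0,0,0,0,-6.4,10.7,0,0,0,0,-5,12.7,0,0,0,0,-3,14.2,0,0,0,0,-0.7,15,0,0,0,0,1.8,14.9,0,0,0,0,4.1,14,0,0,0,0,6,12.5,0,0,0,0] 1579.0
```

```bash
python3 -m crank '[-2.2,0.5,0,0,0,0,-4.3,1.7,0,0,0,0,-6,3.6,0,0,0,0,-6.9,5.8,0,0,0,0,-7.1,8.3,0,0,0,0,-6.4,10.7,0,0,0,0,-5,12.7,0,0,0,0,-3,14.2,0,0,0,0,-0.7,15,0,0,0,0,1.8,14.9,0,0,0,0,4.1,14,0,0,0,0,6,12.5,0,0,0,0]'; python3 look.py top scene
python3 - <<'E'
import fit;from sim import *
fit.S+=[[(.1,0)]+rows(17,*[19]*21)+[(.05,0)]+rows(17,*[19]*11)]
for D in(.16,.17,.18,.19,.2,.21):print(D,[(round(a%360,1),round(w,2)) for a,w in fit.th([.071,D])],(fit.th([.071,D])[-1][0]+121.5)%360)
E
```

```text
time: 12.4
tcp_pos: [0.4958, 0.0158, 0.1719]
ee_rot: [-0.003, 3.134, -0.004]
contact_force: [20.3, -14.6, -3.6]
gripper_width: 0.0283
gripper_force: 72.4
top 12.4 [(361.75, 8.0)]
scene 12.45 [(6.5, 10.5)]
0.16 [(np.float64(163.2), np.float64(1.5)), (np.float64(9.1), np.float64(2.09)), (np.float64(8.1), np.float64(2.29))] 129.55511518894332
0.17 [(np.float64(151.6), np.float64(1.4)), (np.float64(345.3), np.float64(1.99)), (np.float64(327.2), np.float64(2.19))] 88.73937950498237
0.18 [(np.float64(140.3), np.float64(1.3)), (np.float64(321.9), np.float64(1.89)), (np.float64(286.8), np.float64(2.09))] 48.282758363460516
0.19 [(np.float64(129.1), np.float64(1.2)), (np.float64(298.5), np.float64(1.79)), (np.float64(246.3), np.float64(1.99))] 7.8261372219405985
0.2 [(np.float64(117.8), np.float64(1.11)), (np.float64(275.0), np.float64(1.69)), (np.float64(205.9), np.float64(1.89))] 327.369516080415
0.21 [(np.float64(106.6), np.float64(1.01)), (np.float64(251.6), np.float64(1.59)), (np.float64(165.4), np.float64(1.79))] 286.9395488125864
```

```bash
python3 - <<'E'
import json
s=json.load(open("st.json"));s["p"]=[s["p"][0]-.1,s["p"][1]+.07];s["a"]=float(1440+__import__("numpy").degrees(__import__("math").atan2(s["p"][1],s["p"][0])));print(s["a"]);json.dump(s,open("st.json","w"))
E
sed -i 's/^r=7.5/r=7.47/' plan.py
python3 plan.py 18 20 20 20 20 20 20 20 20 20 20 20; for i in 1 2 3 4; do python3 plan.py 20 20 20 20 20 20 20 20 20 20 20 20;done
```

```text
1578.6657502926305
[1.1,-2.1,0,0,0,0,1.7,-4.6,0,0,0,0,1.4,-7.2,0,0,0,0,0.3,-9.5,0,0,0,0,-1.6,-11.3,0,0,0,0,-4,-12.3,0,0,0,0,-6.6,-12.5,0,0,0,0,-9.1,-11.7,0,0,0,0,-11.2,-10.2,0,0,0,0,-12.6,-8,0,0,0,0,-13.2,-5.5,0,0,0,0,-12.9,-2.9,0,0,0,0] 1816.6657502926305
[1.2,2.3,0,0,0,0,3.1,4.1,0,0,0,0,5.4,5.1,0,0,0,0,8,5.3,0,0,0,0,10.5,4.5,0,0,0,0,12.6,3,0,0,0,0,14,0.8,0,0,0,0,14.6,-1.7,0,0,0,0,14.3,-4.3,0,0,0,0,13.2,-6.6,0,0,0,0,11.3,-8.4,0,0,0,0,8.9,-9.4,0,0,0,0] 2056.6657502926305
[-2.6,-0.2,0,0,0,0,-5.1,0.6,0,0,0,0,-7.2,2.1,0,0,0,0,-8.6,4.3,0,0,0,0,-9.2,6.8,0,0,0,0,-8.9,9.4,0,0,0,0,-7.7,11.7,0,0,0,0,-5.8,13.5,0,0,0,0,-3.5,14.5,0,0,0,0,-0.9,14.7,0,0,0,0,1.6,13.9,0,0,0,0,3.7,12.4,0,0,0,0] 2296.6657502926305
[1.4,-2.2,0,0,0,0,2,-4.7,0,0,0,0,1.7,-7.3,0,0,0,0,0.6,-9.6,0,0,0,0,-1.3,-11.4,0,0,0,0,-3.7,-12.4,0,0,0,0,-6.3,-12.6,0,0,0,0,-8.8,-11.8,0,0,0,0,-10.9,-10.3,0,0,0,0,-12.3,-8.1,0,0,0,0,-12.9,-5.6,0,0,0,0,-12.6,-3,0,0,0,0] 2536.6657502926305
[1.2,2.3,0,0,0,0,3.1,4.1,0,0,0,0,5.4,5.1,0,0,0,0,8,5.3,0,0,0,0,10.5,4.5,0,0,0,0,12.6,3,0,0,0,0,14,0.8,0,0,0,0,14.6,-1.7,0,0,0,0,14.3,-4.3,0,0,0,0,13.2,-6.6,0,0,0,0,11.3,-8.4,0,0,0,0,8.9,-9.4,0,0,0,0] 2776.6657502926305
```

```bash
python3 plan.py 20 20 20 20 20 20 20 20 20 20 20 20
python3 -m crank '[1.1,-2.1,0,0,0,0,1.7,-4.6,0,0,0,0,1.4,-7.2,0,0,0,0,0.3,-9.5,0,0,0,0,-1.6,-11.3,0,0,0,0,-4,-12.3,0,0,0,0,-6.6,-12.5,0,0,0,0,-9.1,-11.7,0,0,0,0,-11.2,-10.2,0,0,0,0,-12.6,-8,0,0,0,0,-13.2,-5.5,0,0,0,0,-12.9,-2.9,0,0,0,0]'
python3 -m crank '[1.2,2.3,0,0,0,0,3.1,4.1,0,0,0,0,5.4,5.1,0,0,0,0,8,5.3,0,0,0,0,10.5,4.5,0,0,0,0,12.6,3,0,0,0,0,14,0.8,0,0,0,0,14.6,-1.7,0,0,0,0,14.3,-4.3,0,0,0,0,13.2,-6.6,0,0,0,0,11.3,-8.4,0,0,0,0,8.9,-9.4,0,0,0,0]'
python3 -m crank '[-2.6,-0.2,0,0,0,0,-5.1,0.6,0,0,0,0,-7.2,2.1,0,0,0,0,-8.6,4.3,0,0,0,0,-9.2,6.8,0,0,0,0,-8.9,9.4,0,0,0,0,-7.7,11.7,0,0,0,0,-5.8,13.5,0,0,0,0,-3.5,14.5,0,0,0,0,-0.9,14.7,0,0,0,0,1.6,13.9,0,0,0,0,3.7,12.4,0,0,0,0]'
```

```text
[-2.6,-0.2,0,0,0,0,-5.1,0.6,0,0,0,0,-7.2,2.1,0,0,0,0,-8.6,4.3,0,0,0,0,-9.2,6.8,0,0,0,0,-8.9,9.4,0,0,0,0,-7.7,11.7,0,0,0,0,-5.8,13.5,0,0,0,0,-3.5,14.5,0,0,0,0,-0.9,14.7,0,0,0,0,1.6,13.9,0,0,0,0,3.7,12.4,0,0,0,0] 3016.6657502926305
time: 13.5
tcp_pos: [0.6243, -0.012, 0.1718]
ee_rot: [0.0, 3.141, -0.003]
contact_force: [-16.5, -7.2, 16.0]
gripper_width: 0.0288
gripper_force: 74.2
time: 14.5
tcp_pos: [0.5342, -0.1077, 0.1718]
ee_rot: [0.001, 3.14, 0.002]
contact_force: [-2.0, 4.6, 15.6]
gripper_width: 0.0284
gripper_force: 74.5
time: 15.5
tcp_pos: [0.4984, 0.0183, 0.1718]
ee_rot: [-0.005, 3.136, -0.001]
contact_force: [17.1, -12.8, 3.7]
gripper_width: 0.0286
gripper_force: 73.2
```

```bash
python3 -m crank '[1.4,-2.2,0,0,0,0,2,-4.7,0,0,0,0,1.7,-7.3,0,0,0,0,0.6,-9.6,0,0,0,0,-1.3,-11.4,0,0,0,0,-3.7,-12.4,0,0,0,0,-6.3,-12.6,0,0,0,0,-8.8,-11.8,0,0,0,0,-10.9,-10.3,0,0,0,0,-12.3,-8.1,0,0,0,0,-12.9,-5.6,0,0,0,0,-12.6,-3,0,0,0,0]' | grep time
python3 -m crank '[1.2,2.3,0,0,0,0,3.1,4.1,0,0,0,0,5.4,5.1,0,0,0,0,8,5.3,0,0,0,0,10.5,4.5,0,0,0,0,12.6,3,0,0,0,0,14,0.8,0,0,0,0,14.6,-1.7,0,0,0,0,14.3,-4.3,0,0,0,0,13.2,-6.6,0,0,0,0,11.3,-8.4,0,0,0,0,8.9,-9.4,0,0,0,0]' | grep time
python3 -m crank '[-2.6,-0.2,0,0,0,0,-5.1,0.6,0,0,0,0,-7.2,2.1,0,0,0,0,-8.6,4.3,0,0,0,0,-9.2,6.8,0,0,0,0,-8.9,9.4,0,0,0,0,-7.7,11.7,0,0,0,0,-5.8,13.5,0,0,0,0,-3.5,14.5,0,0,0,0,-0.9,14.7,0,0,0,0,1.6,13.9,0,0,0,0,3.7,12.4,0,0,0,0]' | egrep 'time|pos'
python3 look.py top scene
```

```text
time: 16.5
time: 17.5
time: 18.5
tcp_pos: [0.4985, 0.0184, 0.1718]
top 18.5 [(328.25, 8.0)]
scene 18.55 [(335.75, 11.0)]
```

```bash
python3 plan.py 22 24 24 24 22 20.3 20.3 20.3 20.3 20.3 20.3 20.3; for i in 1 2 3 4 5 6 7; do python3 plan.py 20.2 20.2 20.2 20.2 20.2 20.2 20.2 20.2 20.2 20.2 20.2 20.2;done
```

```text
[1.5,-2.4,0,0,0,0,2,-5.5,0,0,0,0,1.2,-8.5,0,0,0,0,-0.7,-10.9,0,0,0,0,-3.2,-12.3,0,0,0,0,-5.8,-12.6,0,0,0,0,-8.4,-12,0,0,0,0,-10.6,-10.6,0,0,0,0,-12.1,-8.4,0,0,0,0,-12.9,-5.9,0,0,0,0,-12.7,-3.3,0,0,0,0,-11.6,-0.9,0,0,0,0] 3274.7657502926318
[1.9,1.9,0,0,0,0,4.3,3,0,0,0,0,6.9,3.2,0,0,0,0,9.4,2.5,0,0,0,0,11.5,1,0,0,0,0,13,-1.2,0,0,0,0,13.6,-3.7,0,0,0,0,13.3,-6.3,0,0,0,0,12.2,-8.7,0,0,0,0,10.3,-10.5,0,0,0,0,7.9,-11.5,0,0,0,0,5.2,-11.7,0,0,0,0] 3517.1657502926296
[-2.5,0.8,0,0,0,0,-4.5,2.4,0,0,0,0,-5.9,4.6,0,0,0,0,-6.5,7.2,0,0,0,0,-6.1,9.8,0,0,0,0,-4.9,12.1,0,0,0,0,-2.9,13.8,0,0,0,0,-0.5,14.8,0,0,0,0,2.1,14.8,0,0,0,0,4.6,14,0,0,0,0,6.6,12.3,0,0,0,0,8,10.1,0,0,0,0] 3759.5657502926274
[0.4,-2.6,0,0,0,0,0,-5.2,0,0,0,0,-1.3,-7.5,0,0,0,0,-3.3,-9.1,0,0,0,0,-5.8,-10,0,0,0,0,-8.4,-10,0,0,0,0,-10.9,-9,0,0,0,0,-12.8,-7.3,0,0,0,0,-14.1,-5,0,0,0,0,-14.5,-2.4,0,0,0,0,-14,0.1,0,0,0,0,-12.6,2.4,0,0,0,0] 4001.965750292625
[2.1,1.6,0,0,0,0,4.6,2.4,0,0,0,0,7.2,2.3,0,0,0,0,9.6,1.2,0,0,0,0,11.5,-0.5,0,0,0,0,12.7,-2.9,0,0,0,0,13,-5.5,0,0,0,0,12.4,-8,0,0,0,0,11,-10.2,0,0,0,0,8.8,-11.8,0,0,0,0,6.3,-12.5,0,0,0,0,3.7,-12.3,0,0,0,0] 4244.3657502926235
[-2.4,1.1,0,0,0,0,-4.2,3,0,0,0,0,-5.3,5.3,0,0,0,0,-5.6,7.9,0,0,0,0,-4.9,10.5,0,0,0,0,-3.4,12.6,0,0,0,0,-1.2,14.1,0,0,0,0,1.3,14.7,0,0,0,0,3.9,14.4,0,0,0,0,6.3,13.3,0,0,0,0,8.1,11.4,0,0,0,0,9.1,9,0,0,0,0] 4486.765750292621
[0.2,-2.6,0,0,0,0,-0.6,-5.2,0,0,0,0,-2.2,-7.2,0,0,0,0,-4.4,-8.6,0,0,0,0,-6.9,-9.2,0,0,0,0,-9.5,-8.8,0,0,0,0,-11.8,-7.6,0,0,0,0,-13.6,-5.7,0,0,0,0,-14.6,-3.2,0,0,0,0,-14.6,-0.6,0,0,0,0,-13.8,1.9,0,0,0,0,-12.1,3.9,0,0,0,0] 4729.165750292619
[2.2,1.4,0,0,0,0,4.8,1.8,0,0,0,0,7.4,1.4,0,0,0,0,9.7,0.1,0,0,0,0,11.3,-1.9,0,0,0,0,12.2,-4.4,0,0,0,0,12.2,-7,0,0,0,0,11.3,-9.5,0,0,0,0,9.6,-11.4,0,0,0,0,7.3,-12.7,0,0,0,0,4.7,-13.1,0,0,0,0,2.1,-12.6,0,0,0,0] 4971.565750292617
```

```bash
f='time|pos|contact'
python3 -m crank '[1.5,-2.4,0,0,0,0,2,-5.5,0,0,0,0,1.2,-8.5,0,0,0,0,-0.7,-10.9,0,0,0,0,-3.2,-12.3,0,0,0,0,-5.8,-12.6,0,0,0,0,-8.4,-12,0,0,0,0,-10.6,-10.6,0,0,0,0,-12.1,-8.4,0,0,0,0,-12.9,-5.9,0,0,0,0,-12.7,-3.3,0,0,0,0,-11.6,-0.9,0,0,0,0]' | egrep $f
python3 -m crank '[1.9,1.9,0,0,0,0,4.3,3,0,0,0,0,6.9,3.2,0,0,0,0,9.4,2.5,0,0,0,0,11.5,1,0,0,0,0,13,-1.2,0,0,0,0,13.6,-3.7,0,0,0,0,13.3,-6.3,0,0,0,0,12.2,-8.7,0,0,0,0,10.3,-10.5,0,0,0,0,7.9,-11.5,0,0,0,0,5.2,-11.7,0,0,0,0]' | egrep $f
python3 -m crank '[-2.5,0.8,0,0,0,0,-4.5,2.4,0,0,0,0,-5.9,4.6,0,0,0,0,-6.5,7.2,0,0,0,0,-6.1,9.8,0,0,0,0,-4.9,12.1,0,0,0,0,-2.9,13.8,0,0,0,0,-0.5,14.8,0,0,0,0,2.1,14.8,0,0,0,0,4.6,14,0,0,0,0,6.6,12.3,0,0,0,0,8,10.1,0,0,0,0]' | egrep $f
python3 -m crank '[0.4,-2.6,0,0,0,0,0,-5.2,0,0,0,0,-1.3,-7.5,0,0,0,0,-3.3,-9.1,0,0,0,0,-5.8,-10,0,0,0,0,-8.4,-10,0,0,0,0,-10.9,-9,0,0,0,0,-12.8,-7.3,0,0,0,0,-14.1,-5,0,0,0,0,-14.5,-2.4,0,0,0,0,-14,0.1,0,0,0,0,-12.6,2.4,0,0,0,0]' | egrep $f
```

```text
time: 19.6
tcp_pos: [0.6139, 0.0089, 0.1717]
contact_force: [-12.9, -10.4, 16.4]
time: 20.6
tcp_pos: [0.5619, -0.1094, 0.1717]
contact_force: [-5.5, 11.7, 23.4]
time: 21.6
tcp_pos: [0.4824, -0.0058, 0.1719]
contact_force: [18.4, -4.6, 0.9]
time: 22.6
tcp_pos: [0.6078, 0.0166, 0.1717]
contact_force: [-12.9, -13.4, 17.6]
```

```bash
f='time|pos|contact'
python3 -m crank '[2.1,1.6,0,0,0,0,4.6,2.4,0,0,0,0,7.2,2.3,0,0,0,0,9.6,1.2,0,0,0,0,11.5,-0.5,0,0,0,0,12.7,-2.9,0,0,0,0,13,-5.5,0,0,0,0,12.4,-8,0,0,0,0,11,-10.2,0,0,0,0,8.8,-11.8,0,0,0,0,6.3,-12.5,0,0,0,0,3.7,-12.3,0,0,0,0]' | egrep $f
python3 -m crank '[-2.4,1.1,0,0,0,0,-4.2,3,0,0,0,0,-5.3,5.3,0,0,0,0,-5.6,7.9,0,0,0,0,-4.9,10.5,0,0,0,0,-3.4,12.6,0,0,0,0,-1.2,14.1,0,0,0,0,1.3,14.7,0,0,0,0,3.9,14.4,0,0,0,0,6.3,13.3,0,0,0,0,8.1,11.4,0,0,0,0,9.1,9,0,0,0,0]' | egrep $f
python3 -m crank '[0.2,-2.6,0,0,0,0,-0.6,-5.2,0,0,0,0,-2.2,-7.2,0,0,0,0,-4.4,-8.6,0,0,0,0,-6.9,-9.2,0,0,0,0,-9.5,-8.8,0,0,0,0,-11.8,-7.6,0,0,0,0,-13.6,-5.7,0,0,0,0,-14.6,-3.2,0,0,0,0,-14.6,-0.6,0,0,0,0,-13.8,1.9,0,0,0,0,-12.1,3.9,0,0,0,0]' | egrep $f
python3 -m crank '[2.2,1.4,0,0,0,0,4.8,1.8,0,0,0,0,7.4,1.4,0,0,0,0,9.7,0.1,0,0,0,0,11.3,-1.9,0,0,0,0,12.2,-4.4,0,0,0,0,12.2,-7,0,0,0,0,11.3,-9.5,0,0,0,0,9.6,-11.4,0,0,0,0,7.3,-12.7,0,0,0,0,4.7,-13.1,0,0,0,0,2.1,-12.6,0,0,0,0]' | egrep $f
python3 look.py top scene
python3 - <<'E'
import fit;from sim import *
fit.S+=[[(.1,0)]+rows(17,*[19]*21)+[(.05,0)]+rows(17,*[19]*11),[(.1,0)]+rows(18,*[20]*71),[(.1,0)]+rows(22,24,24,24,22,*[20.3]*7,*[20.2]*84)]
for D in(.2,.205,.21,.215,.22):
  o=fit.th([.071,D]);print(D,[(round(b[0]-a[0],1),round(b[1]*9.549,2)) for a,b in zip(o,o[1:])])
E
```

```text
time: 23.6
tcp_pos: [0.5712, -0.1076, 0.1717]
contact_force: [-6.4, 8.4, 22.4]
time: 24.6
tcp_pos: [0.4797, -0.0145, 0.1718]
contact_force: [10.4, -0.3, 6.8]
time: 25.6
tcp_pos: [0.6009, 0.023, 0.1718]
contact_force: [-8.2, -11.0, 15.2]
time: 26.6
tcp_pos: [0.5802, -0.1047, 0.1717]
contact_force: [-8.3, 9.6, 21.5]
top 26.6 []
scene 26.65 [(187.25, 10.0)]
0.2 [(np.float64(157.2), np.float64(16.12)), (np.float64(290.8), np.float64(18.01)), (np.float64(723.7), np.float64(20.9)), (np.float64(1020.8), np.float64(21.3))]
0.205 [(np.float64(151.2), np.float64(15.64)), (np.float64(282.3), np.float64(17.53)), (np.float64(706.3), np.float64(20.42)), (np.float64(997.7), np.float64(20.82))]
0.21 [(np.float64(145.1), np.float64(15.16)), (np.float64(273.8), np.float64(17.05)), (np.float64(688.9), np.float64(19.94)), (np.float64(974.6), np.float64(20.35))]
0.215 [(np.float64(139.0), np.float64(14.69)), (np.float64(265.3), np.float64(16.57)), (np.float64(671.5), np.float64(19.47)), (np.float64(951.5), np.float64(19.87))]
0.22 [(np.float64(132.9), np.float64(14.21)), (np.float64(256.8), np.float64(16.1)), (np.float64(654.1), np.float64(18.99)), (np.float64(928.4), np.float64(19.39))]
```

```bash
python3 - <<'E'
import cv2,numpy as np
from h import *
im=cv2.imread("pics/scene_26.65.png");im=cv2.resize(im[150:300,215:395],None,fx=4,fy=4)
cv2.imwrite("pics/d.png",im)
E
python3 plan.py 18 17 16 14 13 12 11 10 9 8 7 6;python3 plan.py 5 4 3 2 1
```

```text
[-2,1.2,0,0,0,0,-3.5,2.8,0,0,0,0,-4.4,4.7,0,0,0,0,-4.7,6.5,0,0,0,0,-4.6,8.2,0,0,0,0,-4.2,9.7,0,0,0,0,-3.5,11,0,0,0,0,-2.7,12,0,0,0,0,-1.9,12.8,0,0,0,0,-1,13.4,0,0,0,0,-0.2,13.8,0,0,0,0,0.5,14.1,0,0,0,0] 5112.565750292617
[0.7,0.2,0,0,0,0,1.2,0.2,0,0,0,0,1.6,0.3,0,0,0,0,1.8,0.3,0,0,0,0,2,0.3,0,0,0,0] 5127.565750292617
```

View pics/d.png

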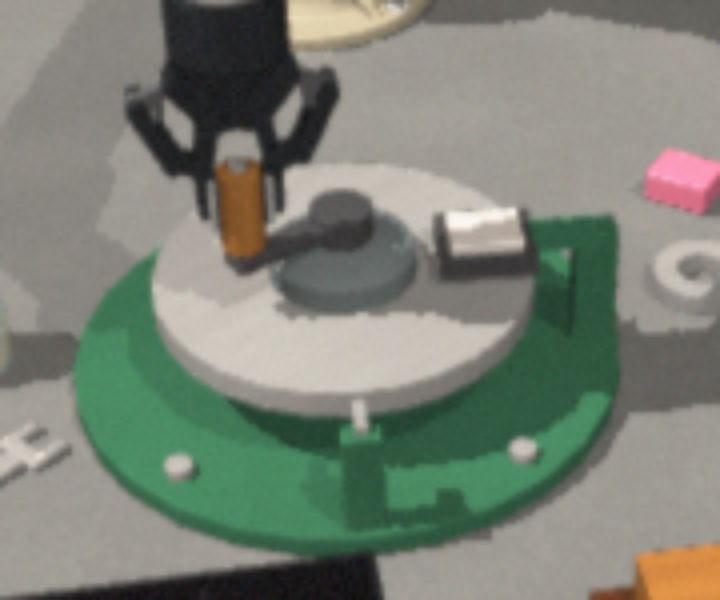

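The lug is out of sight behind the gripper, at about 220°. That matches the model, with the disc at about 20 turns a minute. Next I slow it down, aiming a little short of the pointer.

Run:
```python
from sim import *
w0=20.3/9.549
def run(r):
    s=[(.1,0)]+rows(*r)+[(1.,0)];o=sim(s,.071,.211,w0,np.radians(218));return np.degrees(o[-1][0]),[round(float(np.degrees(a)),0) for a,_ in o][::3]
print(run([18,17,16,14,13,12,11,10,9,8,7,6,5,4,3,2,1]))
print(run([18,18,17,16,15,14,13,12,11,10,9,8,7,6,5,4,3,2,1]))
print(run([16,15,14,13,12,11,10,9,8,7,6,5,4,3,2,1]))
```

```text
(np.float64(297.7631840309829), [229.0, 251.0, 271.0, 286.0, 295.0, 298.0, 298.0])
(np.float64(311.08081459586936), [229.0, 251.0, 272.0, 291.0, 303.0, 310.0, 311.0])
(np.float64(288.42744727643316), [229.0, 250.0, 268.0, 281.0, 288.0, 288.0])
```

```bash
python3 -m crank '[-2,1.2,0,0,0,0,-3.5,2.8,0,0,0,0,-4.4,4.7,0,0,0,0,-4.7,6.5,0,0,0,0,-4.6,8.2,0,0,0,0,-4.2,9.7,0,0,0,0,-3.5,11,0,0,0,0,-2.7,12,0,0,0,0,-1.9,12.8,0,0,0,0,-1,13.4,0,0,0,0,-0.2,13.8,0,0,0,0,0.5,14.1,0,0,0,0]' | grep time; python3 -m crank '[0.7,0.2,0,0,0,0,1.2,0.2,0,0,0,0,1.6,0.3,0,0,0,0,1.8,0.3,0,0,0,0,2,0.3,0,0,0,0]'; python3 look.py top scene wrist
```

```text
time: 27.7
time: 28.12
tcp_pos: [0.5548, 0.0404, 0.1719]
ee_rot: [-0.001, 3.139, -0.001]
contact_force: [0.3, -3.4, 7.7]
gripper_width: 0.0287
gripper_force: 74.1
top 28.117 [(298.0, 8.5)]
scene 28.167 [(302.25, 12.0)]
wrist 28.217 [(349.75, 9.0)]
```

```bash
python3 - <<'E'
from sim import *
for n in(0,1,2,3,4,5):
    r=[6,10,14]+[15]*n+[15,13,11,9,7,5,3,1]
    o=sim(rows(*r)+[(1.,0)],.071,.211,0,0);print(n,sum(r),np.degrees(o[-1][0]))
E
python3 - <<'E'
from h import *
for c in ("top",):
    d=manip.camera(c);S=unwrap(d,.09,np.linspace(.145,.19,46),np.arange(-15,15,.25))
    cv2.imwrite("pics/p.png",cv2.resize(S,None,fx=5,fy=8,interpolation=0))
    S2=unwrap(d,.09,np.arange(.155,.175,.001),np.arange(-15,15,.25)).astype(float).mean(0).min(1);print(np.c_[np.arange(-15,15,.25),S2.round()][20:80:1].ravel().tolist())
E
```

```text
0 94 4.884654166803835
1 109 7.678568738346173
2 124 10.771452238424809
3 139 14.109082296522878
4 154 17.653357018504458
5 169 21.373281915474813
[-10.0, 78.0, -9.75, 78.0, -9.5, 78.0, -9.25, 77.0, -9.0, 77.0, -8.75, 76.0, -8.5, 74.0, -8.25, 71.0, -8.0, 68.0, -7.75, 64.0, -7.5, 60.0, -7.25, 58.0, -7.0, 56.0, -6.75, 55.0, -6.5, 55.0, -6.25, 60.0, -6.0, 71.0, -5.75, 86.0, -5.5, 101.0, -5.25, 115.0, -5.0, 126.0, -4.75, 133.0, -4.5, 138.0, -4.25, 140.0, -4.0, 140.0, -3.75, 140.0, -3.5, 138.0, -3.25, 130.0, -3.0, 122.0, -2.75, 110.0, -2.5, 92.0, -2.25, 74.0, -2.0, 60.0, -1.75, 55.0, -1.5, 50.0, -1.25, 49.0, -1.0, 50.0, -0.75, 50.0, -0.5, 50.0, -0.25, 49.0, 0.0, 48.0, 0.25, 48.0, 0.5, 48.0, 0.75, 48.0, 1.0, 49.0, 1.25, 52.0, 1.5, 55.0, 1.75, 58.0, 2.0, 60.0, 2.25, 62.0, 2.5, 63.0, 2.75, 64.0, 3.0, 64.0, 3.25, 65.0, 3.5, 65.0, 3.75, 65.0, 4.0, 64.0, 4.25, 64.0, 4.5, 64.0, 4.75, 63.0]
```

Run:
```python
from sim import *
for n in range(2,10):
    r=[8,14,18]+[20]*n+[17,14,11,8,5,2]
    o=sim(rows(*r)+[(1.,0)],.071,.211,0,0);print(n,sum(r),np.degrees(o[-1][0]))
```

```text
2 137 22.22911155685419
3 157 29.183682209980752
4 177 36.543464889634684
5 197 44.24299842306163
6 217 52.22964943952045
7 237 60.46060754643456
8 257 68.9006147435178
9 277 77.52038667046915
```

```bash
python3 plan.py 8 14 18 20 20 20 20 20 17 14 11 8; python3 plan.py 5 2 0 0
```

```text
[1,0,0,0,0,0,2.8,-0.4,0,0,0,0,4.8,-1.5,0,0,0,0,6.6,-3.4,0,0,0,0,7.6,-5.8,0,0,0,0,7.7,-8.4,0,0,0,0,6.9,-10.9,0,0,0,0,5.3,-13,0,0,0,0,3.5,-14.2,0,0,0,0,1.8,-14.8,0,0,0,0,0.3,-14.9,0,0,0,0,-0.7,-14.8,0,0,0,0] 5317.565750292617
[-0.7,0.1,0,0,0,0,-0.9,0.1,0,0,0,0,-0.9,0.1,0,0,0,0,-0.9,0.1,0,0,0,0] 5324.565750292617
```

```bash
python3 -m crank '[1,0,0,0,0,0,2.8,-0.4,0,0,0,0,4.8,-1.5,0,0,0,0,6.6,-3.4,0,0,0,0,7.6,-5.8,0,0,0,0,7.7,-8.4,0,0,0,0,6.9,-10.9,0,0,0,0,5.3,-13,0,0,0,0,3.5,-14.2,0,0,0,0,1.8,-14.8,0,0,0,0,0.3,-14.9,0,0,0,0,-0.7,-14.8,0,0,0,0]' | grep time; python3 -m crank '[-0.7,0.1,0,0,0,0,-0.9,0.1,0,0,0,0,-0.9,0.1,0,0,0,0,-0.9,0.1,0,0,0,0]' | egrep 'time|cont'; python3 look.py top scene
python3 - <<'E'
from sim import *
for k in range(9,20):
  for n in (1,2,3):
    r=[8,14]+[k]*n+[14,11,8,5,2]
    o=sim(rows(*r)+[(1.,0)],.071,.211,0,0);print(k,n,sum(r),np.degrees(o[-1][0]).round(1),end=' | ')
E
```

```text
time: 29.32
time: 29.65
contact_force: [1.3, -4.1, 5.8]
top 29.65 [(357.5, 8.5)]
scene 29.7 []
9 1 71 2.4 | 9 2 80 2.1 | 9 3 89 1.9 | 10 1 72 2.8 | 10 2 82 3.0 | 10 3 92 3.1 | 11 1 73 3.2 | 11 2 84 3.8 | 11 3 95 4.5 | 12 1 74 3.6 | 12 2 86 4.7 | 12 3 98 5.9 | 13 1 75 4.0 | 13 2 88 5.6 | 13 3 101 7.4 | 14 1 76 4.4 | 14 2 90 6.5 | 14 3 104 8.9 | 15 1 77 4.8 | 15 2 92 7.5 | 15 3 107 10.4 | 16 1 78 5.2 | 16 2 94 8.4 | 16 3 110 12.0 | 17 1 79 5.7 | 17 2 96 9.4 | 17 3 113 13.6 | 18 1 80 6.1 | 18 2 98 10.4 | 18 3 116 15.2 | 19 1 81 6.5 | 19 2 100 11.4 | 19 3 119 16.8 |
```

Run:
```python
import cv2
im=cv2.imread("pics/top_29.65.png");cv2.imwrite("pics/e.png",cv2.resize(im[115:235,290:450],None,fx=5,fy=5,interpolation=cv2.INTER_CUBIC))
```

```text
(no output)
```

View pics/e.png

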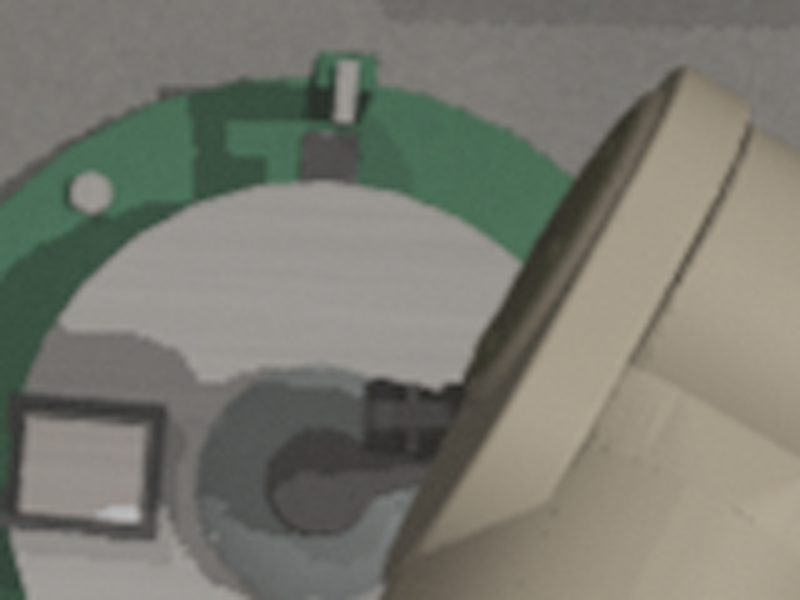

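```bash
cat > fine.py <<'E'
from h import *
def mid(A,v,th):
    k=np.where(v>th)[0]
    if len(k)<2:return None
    g=max(np.split(k,np.where(np.diff(k)>1)[0]+1),key=len);i,j=g[0],g[-1]
    f=lambda a,b:A[a]+(th-v[a])/(v[b]-v[a])*(A[b]-A[a])
    return ((f(i-1,i)+f(j,j+1))/2).round(2),(f(j,j+1)-f(i-1,i)).round(2)
def fine(d):
    A=np.arange(-25,18,.1)
    for z in(.077,.081,.085):
        S=unwrap(d,z,np.arange(.136,.150,.001),A).astype(float).mean(0);print("lug z",z,mid(A,S[:,2]-S[:,1],-9))
    for z in(.085,.09,.098):
        S=unwrap(d,z,np.arange(.156,.170,.001),A).astype(float).mean(0);print("ptr z",z,mid(A,S[:,2],95))
if __name__=="__main__":
    import sys
    d=manip.camera("top");E=np.array(d["extrinsics"]);print("cam",(-E[:3,:3].T@E[:3,3]).round(3),manip.sense()["time"]);fine(d)
    d=manip.camera("scene");E=np.array(d["extrinsics"]);print("cam",(-E[:3,:3].T@E[:3,3]).round(3))
    cv2.imwrite("pics/scn.png",cv2.resize(d["image"][200:290,255:375],(780,585),interpolation=cv2.INTER_CUBIC))
    print("proj",((proj(d,[[C[0]+r*np.cos(np.radians(y)),C[1]+r*np.sin(np.radians(y)),z] for y in(-4,-2) for r,z in((.152,.073),(.153,.09))])-[255,200])*6.5).round(0).tolist())
E
python3 fine.py
```

```text
cam [0.519 0.03  1.05 ] 29.8
lug z 0.077 (np.float64(-1.89), np.float64(9.16))
lug z 0.081 (np.float64(-1.78), np.float64(9.12))
lug z 0.085 (np.float64(-1.68), np.float64(9.06))
ptr z 0.085 (np.float64(-4.16), np.float64(3.16))
ptr z 0.09 (np.float64(-4.06), np.float64(3.19))
ptr z 0.098 (np.float64(-3.89), np.float64(3.21))
cam [ 1.658 -0.145  0.91 ]
proj [[316.0, 369.0], [315.0, 337.0], [330.0, 368.0], [329.0, 336.0]]
```

View pics/scn.png

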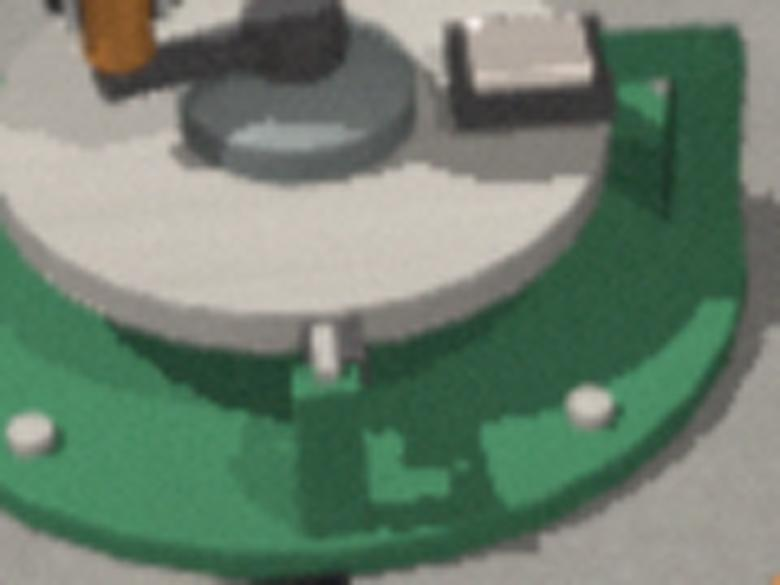

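Run:
```python
from sim import *
e=lambda r,D:round(float(np.degrees(sim(rows(*r)+[(1.,0)],.071,D,0,0)[-1][0])),2)
for D in(.15,.16,.17,.18,.19,.2):
    print(D,"n5",e([8,14,18]+[20]*5+[17,14,11,8,5,2],D),[e(r,D) for r in([5,10,12,8,4],[5,10,13,9,4],[5,10,14,9,4],[5,12,14,9,4],[5,11,11,11,5])])
```

```text
0.15 n5 69.17 [2.21, 2.72, 3.03, 3.82, 3.07]
0.16 n5 64.36 [1.76, 2.23, 2.53, 3.28, 2.55]
0.17 n5 59.85 [1.36, 1.79, 2.07, 2.79, 2.06]
0.18 n5 55.81 [1.0, 1.39, 1.65, 2.34, 1.62]
0.19 n5 51.93 [0.69, 1.02, 1.26, 1.93, 1.21]
0.2 n5 48.19 [0.43, 0.71, 0.92, 1.55, 0.84]
```

```bash
python3 plan.py -5 -10 -14 -9 -4 0 0 0
```

```text
[0.6,-0.1,0,0,0,0,1.9,-0.2,0,0,0,0,3.7,0,0,0,0,0,4.8,0.4,0,0,0,0,5.3,0.6,0,0,0,0,5.3,0.6,0,0,0,0,5.3,0.6,0,0,0,0,5.3,0.6,0,0,0,0] 5282.565750292617
```

```bash
python3 -m crank '[0.6,-0.1,0,0,0,0,1.9,-0.2,0,0,0,0,3.7,0,0,0,0,0,4.8,0.4,0,0,0,0,5.3,0.6,0,0,0,0,5.3,0.6,0,0,0,0,5.3,0.6,0,0,0,0,5.3,0.6,0,0,0,0]'; python3 fine.py
```

```text
time: 30.52
tcp_pos: [0.5176, -0.1011, 0.1718]
ee_rot: [-0.001, 3.14, -0.002]
contact_force: [-2.6, -3.9, 10.1]
gripper_width: 0.0286
gripper_force: 74.1
cam [0.519 0.03  1.05 ] 30.5667
lug z 0.077 (np.float64(-11.13), np.float64(9.24))
lug z 0.081 (np.float64(-11.03), np.float64(9.19))
lug z 0.085 (np.float64(-10.95), np.float64(9.12))
ptr z 0.085 (np.float64(-4.17), np.float64(3.17))
ptr z 0.09 (np.float64(-4.07), np.float64(3.2))
ptr z 0.098 (np.float64(-3.9), np.float64(3.22))
cam [ 1.658 -0.145  0.91 ]
proj [[316.0, 369.0], [315.0, 337.0], [330.0, 368.0], [329.0, 336.0]]
```

```bash
cat > nud.py <<'E'
import numpy as np
def run(r,phi,D=.17,Df=.02,I=.071,dt=.0005):
    w=th=0.
    for T,c in [(1/12,np.radians(x)*12) for x in r]+[(1.5,0)]:
        for _ in range(int(T/dt)):
            d=Df if th<np.radians(phi) else D
            tq=.1*(c-w)
            if w==0 and tq<=d:continue
            w=max(0,w+(tq-d)/I*dt);th+=w*dt
    return round(float(np.degrees(th)),2)
E
python3 - <<'E'
from nud import *
for D in(.15,.17,.2):
  for Df in(.0,.02,.04,.06):
    print(D,Df,[(p,run([5,10,14,9,4],p,D,Df)) for p in(1,1.5,2,2.5,3,4,6,8)])
E
```

```text
0.15 0.0 [(1, 7.72), (1.5, 8.72), (2, 9.51), (2.5, 10.16), (3, 10.73), (4, 11.71), (6, 13.38), (8, 14.84)]
0.15 0.02 [(1, 7.27), (1.5, 8.12), (2, 8.79), (2.5, 9.34), (3, 9.83), (4, 10.67), (6, 12.12), (8, 13.41)]
0.15 0.04 [(1, 6.75), (1.5, 7.46), (2, 8.0), (2.5, 8.46), (3, 8.86), (4, 9.57), (6, 10.8), (8, 11.9)]
0.15 0.06 [(1, 6.16), (1.5, 6.71), (2, 7.14), (2.5, 7.5), (3, 7.83), (4, 8.41), (6, 9.41), (8, 10.33)]
0.17 0.0 [(1, 6.75), (1.5, 7.8), (2, 8.63), (2.5, 9.31), (3, 9.91), (4, 10.94), (6, 12.69), (8, 14.21)]
0.17 0.02 [(1, 6.36), (1.5, 7.28), (2, 7.99), (2.5, 8.58), (3, 9.1), (4, 9.99), (6, 11.54), (8, 12.9)]
0.17 0.04 [(1, 5.93), (1.5, 6.7), (2, 7.29), (2.5, 7.79), (3, 8.22), (4, 9.0), (6, 10.33), (8, 11.53)]
0.17 0.06 [(1, 5.43), (1.5, 6.05), (2, 6.53), (2.5, 6.93), (3, 7.3), (4, 7.96), (6, 9.07), (8, 10.09)]
0.2 0.0 [(1, 5.56), (1.5, 6.68), (2, 7.56), (2.5, 8.28), (3, 8.92), (4, 10.01), (6, 11.85), (8, 13.46)]
0.2 0.02 [(1, 5.27), (1.5, 6.25), (2, 7.03), (2.5, 7.66), (3, 8.22), (4, 9.18), (6, 10.84), (8, 12.3)]
0.2 0.04 [(1, 4.93), (1.5, 5.78), (2, 6.44), (2.5, 6.99), (3, 7.47), (4, 8.32), (6, 9.78), (8, 11.08)]
0.2 0.06 [(1, 4.54), (1.5, 5.25), (2, 5.8), (2.5, 6.26), (3, 6.68), (4, 7.42), (6, 8.67), (8, 9.82)]
```

```bash
python3 - <<'E'
from nud import *
for r in([5,10,10,5],[5,9,9,5],[5,8,8,8,4],[4,8,10,8,4],[5,10,12,6,3]):print(r,[run(r,2.4,.17,x) for x in(.01,.02)],run(r,2.4,.19,.01),run(r,2.4,.15,.01))
E
python3 plan.py 4 8 10 8 4 0 0 0
```

```text
[5, 10, 10, 5] [5.96, 5.65] 5.6 6.39
[5, 9, 9, 5] [5.46, 5.17] 5.15 5.84
[5, 8, 8, 8, 4] [6.13, 5.83] 5.68 6.66
[4, 8, 10, 8, 4] [6.52, 6.19] 6.06 7.08
[5, 10, 12, 6, 3] [7.16, 6.83] 6.64 7.78
[-0.5,-0.2,0,0,0,0,-1.4,-0.5,0,0,0,0,-2.7,-0.8,0,0,0,0,-3.8,-0.8,0,0,0,0,-4.3,-0.8,0,0,0,0,-4.3,-0.8,0,0,0,0,-4.3,-0.8,0,0,0,0,-4.3,-0.8,0,0,0,0] 5316.565750292617
```

```bash
python3 -m crank '[-0.5,-0.2,0,0,0,0,-1.4,-0.5,0,0,0,0,-2.7,-0.8,0,0,0,0,-3.8,-0.8,0,0,0,0,-4.3,-0.8,0,0,0,0,-4.3,-0.8,0,0,0,0,-4.3,-0.8,0,0,0,0,-4.3,-0.8,0,0,0,0]'; python3 fine.py
```

```text
time: 31.28
tcp_pos: [0.5613, -0.109, 0.1719]
ee_rot: [-0.001, 3.138, -0.003]
contact_force: [1.0, -4.0, 7.1]
gripper_width: 0.0289
gripper_force: 74.1
cam [0.519 0.03  1.05 ] 31.3333
lug z 0.077 (np.float64(-4.4), np.float64(9.15))
lug z 0.081 (np.float64(-4.3), np.float64(9.13))
lug z 0.085 (np.float64(-4.2), np.float64(9.07))
ptr z 0.085 (np.float64(-4.17), np.float64(3.16))
ptr z 0.09 (np.float64(-4.06), np.float64(3.19))
ptr z 0.098 (np.float64(-3.89), np.float64(3.21))
cam [ 1.658 -0.145  0.91 ]
proj [[316.0, 369.0], [315.0, 337.0], [330.0, 368.0], [329.0, 336.0]]
```

```bash
python3 -m crank '[0,0,0,0,0,0,0,0,0,0,0,0,0,0,0,0,0,0,0,0,0,0,0,0,0,0,0,0,0,0,0,0,0,0,0,0,0,0,0,0,0,0,0,0,0,0,0,0]' 1; python3 -m crank '[0,0,-2,0,0,0,0,0,-4,0,0,0,0,0,-6.5,0,0,0,0,0,-9,0,0,0,0,0,-12,0,0,0,0,0,-14,0,0,0,0,0,-14,0,0,0,0,0,-14,0,0,0,0,0,-14,0,0,0]'; python3 fine.py
python3 - <<'E'
from h import *
d=manip.camera("top");cv2.imwrite("pics/f.png",cv2.resize(d["image"][100:320,200:500],None,fx=2.6,fy=2.6))
E
```

```text
time: 32.05
tcp_pos: [0.5603, -0.1071, 0.1702]
ee_rot: [0.003, -3.141, -0.0]
contact_force: [-0.2, -0.2, -0.6]
gripper_width: 0.0851
gripper_force: 0.0
time: 32.8
tcp_pos: [0.5601, -0.107, 0.3095]
ee_rot: [0.003, -3.141, -0.0]
contact_force: [0.2, 0.4, 0.6]
gripper_width: 0.0857
gripper_force: 0.0
cam [0.519 0.03  1.05 ] 32.85
lug z 0.077 (np.float64(-4.39), np.float64(9.12))
lug z 0.081 (np.float64(-4.3), np.float64(9.08))
lug z 0.085 (np.float64(-4.19), np.float64(9.04))
ptr z 0.085 (np.float64(-4.17), np.float64(3.15))
ptr z 0.09 (np.float64(-4.06), np.float64(3.18))
ptr z 0.098 (np.float64(-3.89), np.float64(3.2))
cam [ 1.658 -0.145  0.91 ]
proj [[316.0, 369.0], [315.0, 337.0], [330.0, 368.0], [329.0, 336.0]]
```

View pics/f.png

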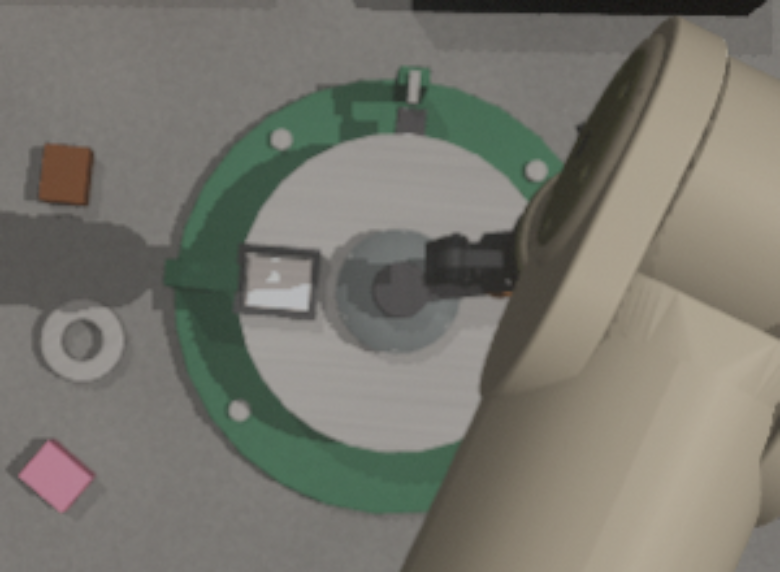

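The picture shows the lug at (411,121), in line with the pointer at (414,85). The shoe is in its cage at (277,281), the bearing ring has not moved, and the gripper is clear above the handle.

```bash
python3 -c "
from bench import manip
print(manip.job_done())"
```

```text
the job is handed in; nothing more can be done
None
```

The job is handed in (no verdict came back): by my model the disc held about 20 turns a minute for roughly 7 s (not watched directly); the lug is parked about 0.25° from the pointer after a 9° turn back and forward, the handle is released, the arm is clear, and the shoe sits in its cage.

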